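# Move the charged battery pack from its charger to the sampling pump

### The job

The battery pack on the charger is full: squeeze its two orange side buttons to free the catches, slide it off the charger, and slide it up the sloping dovetail of the sampling pump until it is fully home and both catches have sprung out and locked it. Let go of it there, and do not knock over or push about the other things on the bench.

Things in the scene. Friction and masses are not known exactly. Their poses are not given: they have to be found in the camera images.
- pack: Black battery pack, 84 mm long (its x), 52 wide (y), 58 high (z), about 0.35 kg, heavier at the rear. Origin: centre of the underside of its grey dovetail foot; x points the way it is pushed in, z out of its top. Body: x -42 to 42, y -26 to 26, z 12 to 58 mm. Foot: x -30 to 30 mm; 38 mm wide near the bottom (z 2 mm), 28 mm at the neck (z 10 mm)
- button_left (a point): Middle of the outer face of the orange button on the pack's left (+y) side: at x -18, y 31.5, z 38 mm of the pack. The button is 16 x 16 mm and stands 5.5 mm proud (63 mm over both buttons, 52 mm with both flush)
- button_right (a point): The same on the right (-y) side. A grip of 20 N or more across both buttons holds them flush and so carries the pack with both latch noses drawn in; on release they spring out
- catch_left (a joint): Travel of the left button and its latch nose (one part) into the pack, m: 0 = sprung fully out, 0.0055 = button flush and nose drawn in. Spring: about 2 N when out, 4.5 N when flush
- catch_right (a joint): The same for the right button and nose
- nose_left (a point): Outer rear edge of the left steel latch nose: at x 20, y 31, z 19 mm of the pack. The nose (x 20 to 35, z 15 to 23 mm) stands 5 mm proud of the side when out, sloping on its leading side, square behind; the right one mirrors it. Pushed in unsqueezed with 8 to 10 N, the noses ride over the strikers and snap out behind them
- charger: Grey flat charger, 134 x 88 mm, fixed to the bench, its top dovetail plate 36 mm above the bench; origin: centre of its underside; x points the way the pack goes in. A raised block 53 mm high stands at its far end (x 50 to 68 mm)
- charger_seat (a point): Origin of the pack when fully home on the charger, 36 mm above the bench; x the way in, y left, z up, as the pack's axes then. The pack comes off along -x and can be lifted once it is 62 mm back
- charger_mouth (a point): Middle of the start of the charger's steel dovetail rails, on the plate, 30 mm behind the seat along x. Charger and pump have the same rails, described at the pump's mouth
- pump: White portable air-sampling pump with a blue band, fixed to the bench: a wedge, 92 mm wide, whose top is the pack's sloping deck (30 degrees to the level, rising along its x), from x = -66 to +48 mm, and behind it a housing 112 mm wide and 196 mm high, x 48 to 127 mm, with a black carrying handle to 228 mm. Origin: at the underside, straight below the seat; z up
- pump_seat (a point): Where the pack's origin must finally be: 100 mm above the bench. Axes as the pack's when home: x up the slope (the way in, 30 degrees above level), z square off the deck (30 degrees from vertical, leaning back over the low end). The foot's end stop is 0.5 mm beyond; nothing stands over the deck. The foot is slippery: unlocked, the pack slides back down
- pump_mouth (a point): Middle of the start of the pump's rails, on the plate, 30 mm down the slope from the seat. Rails: 60 mm long, 11 mm high, 51 mm wide over both, 1.2 mm play each side of the foot, 2 mm above it. Before them the mouth flares over 14 mm to 52 mm wide, and the plate goes on to 36 mm before the rails, falling away by 2.5 mm
- pump_striker (a point): Top inner-end edge of the pump's left striker post: 18 mm past the seat along x, 30.5 mm to its left, 24 mm off the plate. The posts (dark steel, x 8.5 to 18, y 27.5 to 33.5 mm of the seat, mirrored; the charger has the same) hold the noses; play along x when locked: -2 to +0.5 mm
- wash_bottle: White wash bottle with bent spout, 67 x 95 x 210 mm; origin: centre of its underside
- dropper: Amber dropper bottle with red teat, 38 x 37 x 109 mm; origin: centre of its underside
- timer: Small white bench timer, 55 x 66 x 20 mm; origin: centre of its underside
- petri_dish: Glass petri dish, 64 mm across, 17 mm high; origin: centre of its underside
- marker: Blue and white marker pen lying on the bench, 17 x 136 x 17 mm; origin: centre of its underside
- stopper0: Light brown rubber stopper, 37 mm across, 28 mm high; origin: centre of its underside

How it is judged:
On the way:
1. the pack is off the charger: drawn back or lifted at least 62 mm from its seat there (distance between pack and charger_seat above 0.062 m), for 0.1 s.
At the end, for the whole second after the job is handed in: The pack sits at rest on the pump's dovetail, fully home (its origin within 5 mm of the seat along the slope, 4 mm across and square to the deck, level with the deck to 0.1 rad), both catches sprung out (within 2 mm of fully out) behind their strikers (x of pack in the frame of pump_seat between -0.005 and 0.004 m and y of pack in the frame of pump_seat between -0.004 and 0.004 m and z of pack in the frame of pump_seat between -0.004 and 0.004 m and angle between the z axis of pack and the z axis of pump_seat, either way round below 0.1 rad and value of joint each of catch_left, catch_right below 0.002 m and linear speed of pack below 0.02 m/s); the robot touches nothing.
It fails at once if one of the bystanders (wash bottle, dropper bottle, timer, petri dish, marker, stopper) is pushed or knocked more than 30 mm from its place (distance of any of wash_bottle, dropper, timer, petri_dish, marker, stopper0 from where it was at the start of the episode above 0.03 m).
It also fails if it takes over 45 s, if anything falls off the work surface, if the arm or the gripper's body presses on something with over 40 N, if the wrist force passes 120 N, or if a joint passes its speed limit or range.

### The arm

A 6-joint arm with a two-finger parallel gripper is mounted at the origin on a cart in front of the work surface, level with it; the furniture and walls round the work are solid. World frame = base frame: x ahead of the robot, y to its left, z up, the work surface at z = 0. Lengths are in m, angles in rad, forces in N, time in s.
With the tool pointing down it reaches from about 0.35 to 0.725 m from the base axis. Payload 6 kg.
Tool frame: the origin (TCP) lies midway between the tips of the shut fingers; the grasp point (between the pads) lies 19 mm behind it; z points along the fingers, y is the direction in which the jaws open and shut (so a half turn about z gives the same grasp; the last joint's range is limited). The gripper opens to 85 mm and grips with 20 to 120 N. Pads are 22 mm wide; open, the fingers measure 114 mm over their backs; the gripper's body (76 mm by 85 mm) begins 54 mm behind the grasp point. The pads swing forward as they close: fully open they stand 13 mm farther back than shut.
Start: joints at [-0.834, 0.04, 0.085, 0, -1.615, -0.334], TCP at [0.235, -0.552, 0.197] pointing down, gripper open.
Joint ranges: [-2.56, 2.56], [-1.29, 2.01], [-1.08, 1.49], [-3.29, 1.98], [-2.81, -0.18], [-2.99, 2.99]. Speed limits (rad/s): [2.57, 2.57, 3.01, 3.14, 3.14, 3.14].

### API

Orientations are given as a rotation vector (axis times angle).
In Python, from rig import get_obs, get_image, camera_model, job_done gives the robot as it stands. The module is installed in compiled form; this text tells all that it offers.
- The arm moves only by the shell command python3 -m inch 'ROWS'. ROWS is JSON, a list of rows, each a list of 7 numbers: the closure, from 0 (fully open) to 1 (shut), then the shift along the tool's x, y, z in mm, then the turn, a rotation vector about the tool's x, y, z in rad. In form: [[fingers, tx, ty, tz, ax, ay, az], ...]. A call has 1 to 10 rows; each row is the pose to reach, as a shift and turn from the pose commanded when the call began, along the tool's axes at that moment; what a row does not reach only later rows make up. A row lasts 1/12 s, in which the tool goes at most 41.7 mm and 7.16 degrees, less where a joint would pass 70% of its speed; a pose out of reach is approached as far as the arm can. A call with a gripper value outside its range is refused whole. The fingers move at their own pace and stop on an object; the grip force is fixed at half the most. Time passes only in rows, so rows that repeat a pose let the fingers close. It gives the time, the measured TCP pose, the force and the opening at its end, in the units of the state.
- get_obs(): the state, without advancing time (a new reading comes with each control period).
- get_image(name): name is "scene" or "side" or "wrist"; returns (picture, depth): 420x560x3 uint8, red, green, blue; 420x560 float32, m along the optical axis (not along the pixel's ray), 0 where there is no reading.
- camera_model(name): a dict with "intrinsics" (3x3 intrinsics, pixels), "pose" (4x4, takes a point from camera to world coordinates); the wrist camera has in their place "tool_from_camera" (4x4, takes a point from camera to tool coordinates, whose origin is the TCP and whose axes are the flange's). Camera axes: x right, y up, looking along -z (the intrinsics and any distortion apply to the point x, -y, -z); pixel columns grow to the right and rows downward; lengths in m; the calibration is good to about 2 mm. A picture is of the moment at which its call begins: read the wrist's pose just before it. camera_model takes no time and is no camera call.
- job_done(): hands the job in, once; it reports no verdict.
The state is a dict: "t": time; "joint_pos": joint angles; "qvel": joint speeds; "joint_efforts": joint torques, N m; "eef_pos": TCP position; "orientation": TCP orientation; "contact_force": force on the tool from outside, world axes, zero at the start; "torque": the same for the moment, N m; "grip_width": opening from 0.0 (shut) to 1.0 (fully open).
Only numpy, scipy, OpenCV 4.12 (cv2) and the standard library are available. Lean on these libraries where they do the work, as an engineer would, in place of code of your own. Each camera call takes 0.05 s, during which the arm holds its last target. There are 200 camera calls.

## Working session

There is one attempt and no reset: what is moved stays moved. The work goes in short steps, Python scripts to look and compute and a shell command to move; the robot and the scene stay as the last step left them, time stands still between calls to the robot, and variables do not carry over. Pictures are saved under pics/ and viewed, about 8 in all and at most 12, crops included, and the job is handed in when it is done.

```bash
mkdir -p pics
cat > h.py <<'E'
import numpy as np, cv2
from rig import get_obs, get_image, camera_model
from scipy.spatial.transform import Rotation as R
def cam(name):
    m=camera_model(name); K=np.array(m["intrinsics"])
    if name=="wrist":
        o=get_obs(); T=np.eye(4); T[:3,:3]=R.from_rotvec(o["orientation"]).as_matrix(); T[:3,3]=o["eef_pos"]
        P=T@np.array(m["tool_from_camera"])
    else: P=np.array(m["pose"])
    im,d=get_image(name); return im,d,K,P,m
def cloud(d,K,P):
    v,u=np.mgrid[:d.shape[0],:d.shape[1]]
    c=np.stack([(u-K[0,2])/K[0,0]*d,-(v-K[1,2])/K[1,1]*d,-d],-1)
    return c@P[:3,:3].T+P[:3,3]
E
python3 - <<'E'
from h import *
for n in("scene","side"):
    im,d,K,P,m=cam(n); np.savez(n,im=im,d=d,K=K,P=P)
    cv2.imwrite(f"pics/{n}0.png",im[:,:,::-1]); print(n,m.keys(),K,P.round(3).tolist(),{k:v for k,v in m.items() if k not in("intrinsics","pose")})
print(get_obs(),camera_model("wrist"))
E
```

```text
scene dict_keys(['intrinsics', 'pose']) [[428.69908225   0.         283.67379622]
 [  0.         428.69908225 213.26470723]
 [  0.           0.           1.        ]] [[0.767, 0.352, -0.537, -0.038], [-0.642, 0.45, -0.621, -0.843], [0.023, 0.821, 0.571, 0.654], [0.0, 0.0, 0.0, 1.0]] {}
side dict_keys(['intrinsics', 'pose']) [[474.5822101    0.         270.7840527 ]
 [  0.         474.5822101  212.80414569]
 [  0.           0.           1.        ]] [[-0.952, 0.191, -0.239, 0.168], [-0.306, -0.637, 0.707, 0.689], [-0.017, 0.746, 0.665, 0.986], [0.0, 0.0, 0.0, 1.0]] {}
{'t': 0.1, 'joint_pos': array([-8.34321725e-01,  4.08042684e-02,  8.38895318e-02, -3.88250717e-04,
       -1.61548447e+00, -3.33713668e-01]), 'qvel': array([-0.00051589, -0.00011395,  0.00226608,  0.00246907, -0.00159418,
       -0.00063472]), 'joint_efforts': array([-4.84301083e-03, -3.69346654e+01,  3.48281407e+01,  6.95178330e+00,
       -4.54987647e-03,  1.92714751e-06]), 'eef_pos': array([ 0.23510424, -0.55164202,  0.19614129]), 'orientation': array([ 6.28317198e-01, -3.07762521e+00, -2.47616209e-03]), 'contact_force': array([-0.12156312, -0.43454888,  0.47480158]), 'torque': array([-0.03982681,  0.01197795,  0.01727481]), 'grip_width': 1.0009953667097298} {'intrinsics': array([[304.77283605,   0.        , 288.06250557],
       [  0.        , 304.77283605, 209.554693  ],
       [  0.        ,   0.        ,   1.        ]]), 'tool_from_camera': array([[-5.78178251e-04,  9.52114933e-01,  3.05739790e-01,
         7.82867357e-02],
       [ 9.99999370e-01,  8.44596499e-04, -7.39109071e-04,
         2.18526641e-04],
       [-9.61943540e-04,  3.05739171e-01, -9.52114822e-01,
        -1.76865610e-01],
       [ 0.00000000e+00,  0.00000000e+00,  0.00000000e+00,
         1.00000000e+00]])}
```

View pics/scene0.png

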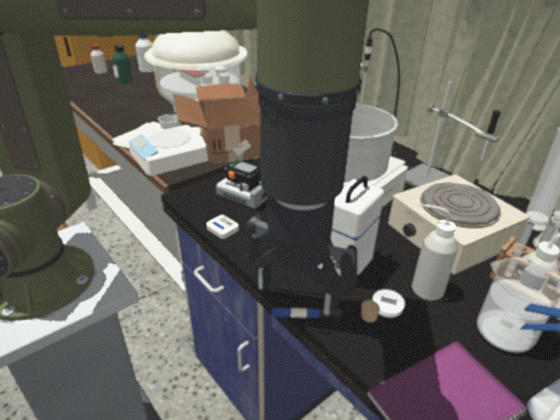

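View pics/side0.png

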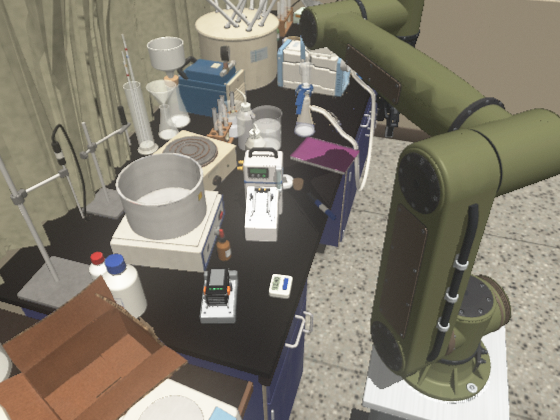

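The side view shows the charger with the pack at about (220,293), the pump at (262,195), the dropper at (224,247) and the timer at (281,286). The scene view shows the charger at (243,183), partly hidden by the arm.

Run:
```python
from h import *
z=np.load("side.npz");im=z["im"];W=cloud(z["d"],z["K"],z["P"])
a=cv2.resize(im[255:330,185:305],None,fx=5,fy=5,interpolation=2)[:, :, ::-1]
b=cv2.resize(im[140:245,215:315],None,fx=3.6,fy=3.6,interpolation=2)[:,:,::-1]
H=378;c=np.zeros((760-0,600,3),np.uint8);c[:375]=a;c[380:758,:360]=b[:378]
cv2.imwrite("pics/c1.png",c[:, :])
def show(v0,v1,u0,u1,st):
    for v in range(v0,v1,st):print(v,[(u,*(W[v,u]*1000).astype(int)) for u in range(u0,u1,st)])
hsv=cv2.cvtColor(im,cv2.COLOR_RGB2HSV)
o=cv2.inRange(hsv,(3,150,120),(18,255,255));n,l,s,ce=cv2.connectedComponentsWithStats(o)
for i in range(1,n):
    if s[i,4]>3 and 180<ce[i][0]<310 and ce[i][1]>130: print("orange",s[i],ce[i],np.median(W[l==i],0).round(4))
# top surfaces
R_=W[255:330,185:305].reshape(-1,3)
for lo,hi in((.03,.04),(.05,.056),(.09,.1)):
    q=R_[(R_[:,2]>lo)&(R_[:,2]<hi)]
    if len(q)>5: print(lo,len(q),cv2.minAreaRect((q[:,:2]*1000).astype(np.float32)),q.mean(0))
```

```text
orange [204 287   2   5   9] [204.55555556 289.22222222] [0.5608 0.0421 0.0883]
orange [227 286   3   9  23] [228.08695652 289.43478261] [0.5077 0.0216 0.0793]
0.03 712 ((561.9019165039062, -17.04840087890625), (121.04794311523438, 219.12388610839844), 37.29410934448242) [0.5365585  0.02836209 0.03429197]
0.05 103 ((562.6885375976562, -28.844696044921875), (105.2094497680664, 180.61151123046875), 43.516685485839844) [ 0.5718962  -0.02930702  0.05270339]
0.09 532 ((542.3193359375, 11.6563720703125), (51.399620056152344, 86.57146453857422), 18.367340087890625) [0.54076932 0.01437073 0.09367496]
```

View pics/c1.png

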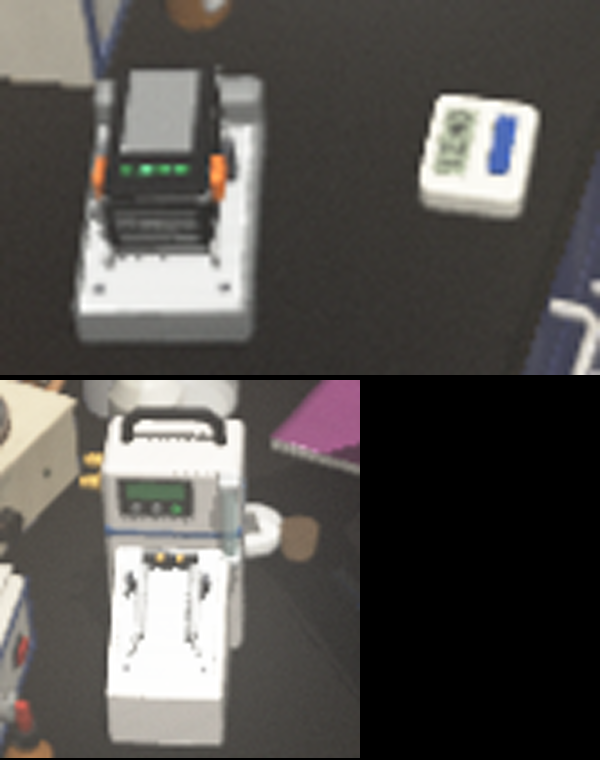

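The crop shows the pack seen from its rear, with its buttons at about side (205,289) and (228,289). The top measures 51×87 mm at z = 94 mm, which agrees with the given size. The pump deck faces the side camera. Next I measure the pump.

Run:
```python
from h import *
z=np.load("side.npz");im=z["im"];W=cloud(z["d"],z["K"],z["P"])
A=W[140:250,230:300].reshape(-1,3)
# deck plane RANSAC with ~30deg tilt
rng=np.random.default_rng(0);best=0
for _ in range(4000):
    p=A[rng.choice(len(A),3,replace=False)];n=np.cross(p[1]-p[0],p[2]-p[0]);L=np.linalg.norm(n)
    if L<1e-6: continue
    n/=L; n*=np.sign(n[2])
    if abs(n[2]-.866)>.06: continue
    k=np.abs((A-p[0])@n)<.0025
    if k.sum()>best: best=k.sum();B=k
for _ in range(3):
    c=A[B].mean(0);n=np.linalg.svd(A[B]-c)[2][2];n*=np.sign(n[2]);B=np.abs((A-c)@n)<.0025
print(best,n,np.degrees(np.arccos(n[2])))
yaw=np.arctan2(-n[1],-n[0]);print("uphill yaw",np.degrees(yaw))
x=np.r_[np.cos(yaw),np.sin(yaw),0];y=np.r_[-x[1],x[0],0]
q=A[B]; q=q[np.linalg.norm(q-np.median(q,0),axis=1)<.1]
print("deck z range",np.percentile(q[:,2],[0,1,99,100]),"rect",cv2.minAreaRect((q[:,:2]*1000).astype(np.float32)))
print("across",np.percentile(q@y,[.5,1,2,50,98,99,99.5]),"along",np.percentile(q@x,[.5,1,50,99,99.5]))
# point on the plane at height 0.1
for nm,lo,hi in(("housing face",.12,.19),("top",.192,.2)):
    t=A[(A[:,2]>lo)&(A[:,2]<hi)]; t=t[np.linalg.norm(t[:,:2]-c[:2],axis=1)<.2]
    print(nm,len(t),"across",np.percentile(t@y,[1,3,50,97,99]),"along",np.percentile(t@x,[2,10,30,50,90,98]), cv2.minAreaRect((t[:,:2]*1000).astype(np.float32)))
d=(n@c-.1*n[2]); al=d/(n[:2]@x[:2]); print("along@z=.1",al,"c",c)
# wider context top-down heightmap
cols=np.where(W[...,2]>.005)
H=np.zeros((600,800,3),np.uint8)
for nme in("side","scene"):
    zz=np.load(nme+".npz");V=cloud(zz["d"],zz["K"],zz["P"]).reshape(-1,3);C=zz["im"].reshape(-1,3)
    k=(V[:,2]>-.02)&(V[:,2]<.3);V=V[k];C=C[k];o=np.argsort(V[:,2]);V=V[o];C=C[o]
    r=(V[:,0]-.15)*800;s=(.4-V[:,1])*800
    k=(r>=0)&(r<600)&(s>=0)&(s<800)
    for a,b,c2 in zip(r[k],s[k],C[k]): cv2.circle(H,(int(b),int(599-a)),1,tuple(int(i) for i in c2[::-1]),-1)
for i in range(0,8):
    cv2.putText(H,f"y{.4-i*.1:.1f}",(i*80,595),0,.35,(0,255,255));cv2.putText(H,f"x{.15+i*.1:.2f}",(0,599-i*80),0,.35,(0,255,255))
cv2.imwrite("pics/top.png",H)
```

```text
628 [-0.14492187  0.53268545  0.83381285] 33.50757457907326
uphill yaw -74.78052550462542
deck z range [0.0514749  0.05284885 0.13459941 0.13605025] rect ((525.714111328125, -285.9158630371094), (109.14019012451172, 123.09574890136719), 14.248119354248047)
across [0.37984025 0.38617579 0.38876307 0.43121109 0.47730467 0.47881068
 0.48006816] along [0.35330577 0.35445549 0.40397278 0.4735587  0.4741184 ]
housing face 922 across [0.37569454 0.37738147 0.43273196 0.49693781 0.50314591] along [0.43360397 0.45488952 0.46761491 0.47006946 0.47596539 0.52106051] ((547.8436889648438, -341.89813232421875), (133.17449951171875, 116.74684143066406), 18.869102478027344)
top 496 across [0.37849159 0.38024383 0.42908517 0.48273752 0.48496846] along [0.46283728 0.47374665 0.48575957 0.49801045 0.53036387 0.53900593] ((547.3576049804688, -368.03094482421875), (112.55748748779297, 88.31756591796875), 11.740594863891602)
along@z=.1 0.42344496630258105 c [ 0.52448947 -0.28136372  0.09055752]
```

View pics/top.png

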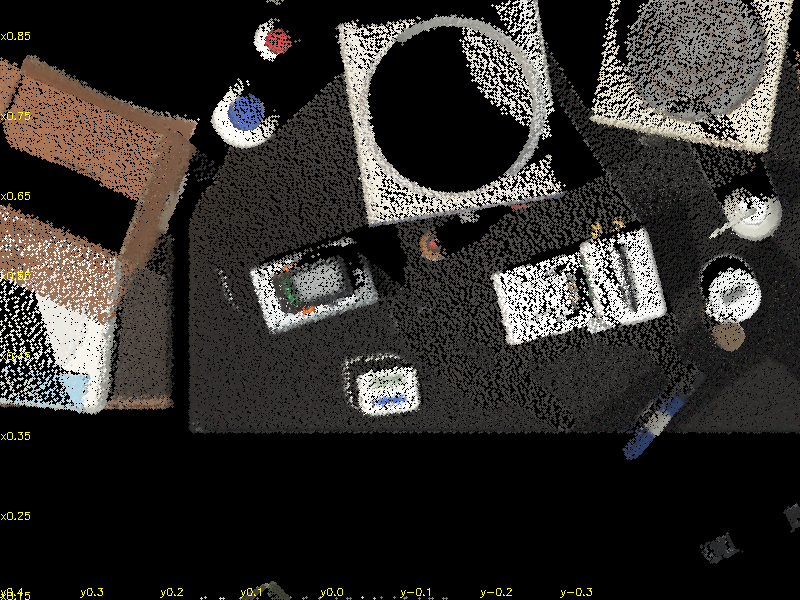

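```bash
cat >> h.py <<'E'
def frame(yaw,tilt=0):
    "tool axes for pack frame of given yaw (deg) and uphill tilt (deg): tool x=pack x, tool z=-pack z"
    return (R.from_euler('z',yaw,degrees=True)*R.from_euler('y',-tilt,degrees=True)).as_matrix()@np.diag([1,-1,-1.])
def delta(p,Rt,o=None):
    o=o or get_obs();Rc=R.from_rotvec(o["orientation"]).as_matrix()
    print("shift mm",(Rc.T@(np.array(p)-o["eef_pos"])*1000).round(1),"turn",R.from_matrix(Rc.T@Rt).as_rotvec().round(4))
E
python3 - <<'E'
from h import *
S=np.array([.528,-.295,.1]);Rt=frame(-77,30);n=-Rt[:,2]
delta(S+.22*n,Rt);delta(S+.1*n,Rt);print(S+.22*n)
E
```

```text
shift mm [-389.3  229.8  -94.1] turn [ 0.3661  0.4361 -1.3604]
shift mm [-378.8  170.5    9.8] turn [ 0.3661  0.4361 -1.3604]
[ 0.50325538 -0.18781929  0.29052559]
```

```bash
python3 -m inch '[[0,0,0,-40,0,0,-0.12],[0,0,0,-80,0,0,-0.24],[0,-10,5,-120,0,0,-0.36],[0,-60,35,-140,0.08,0.09,-0.6],[0,-389,230,-130,0.366,0.436,-1.36],[0,-389,230,-130,0.366,0.436,-1.36],[0,-389,230,-120,0.366,0.436,-1.36],[0,-389,230,-110,0.366,0.436,-1.36],[0,-389,230,-94,0.366,0.436,-1.36],[0,-389,230,-94,0.366,0.436,-1.36]]'
python3 - <<'E'
from h import *
S=np.array([.528,-.295,.1]);Rt=frame(-77,30);n=-Rt[:,2]
delta(S+.1*n,Rt);print(get_obs()["joint_pos"])
E
```

```text
t: 0.93
eef_pos: [0.4137, -0.3088, 0.3131]
orientation: [1.995, -2.039, 0.465]
contact_force: [2.1, -1.3, -0.1]
grip_width: 0.996
shift mm [-110.5  -95.7   95.7] turn [ 0.0606  0.1109 -0.2359]
[ 0.05609122 -0.38897812 -0.27832773  0.40984009 -1.65138308 -0.0381473 ]
```

```bash
python3 -m inch '[[0,-60,-60,0,0.03,0.055,-0.118],[0,-110,-96,10,0.061,0.111,-0.236],[0,-110,-96,40,0.061,0.111,-0.236],[0,-110,-96,70,0.061,0.111,-0.236],[0,-110,-96,96,0.061,0.111,-0.236],[0,-110,-96,96,0.061,0.111,-0.236],[0,-110,-96,96,0.061,0.111,-0.236],[0,-110,-96,96,0.061,0.111,-0.236]]'
python3 - <<'E'
from h import *
im,d,K,P,m=cam("wrist");np.savez("w1",im=im,d=d,K=K,P=P)
cv2.imwrite("pics/w1.png",im[:,:,::-1])
S=np.array([.528,-.295,.1]);Rt=frame(-77,30);n=-Rt[:,2]
delta(S+.1*n,Rt);print(get_obs()["joint_pos"])
E
```

```text
t: 1.6
eef_pos: [0.5169, -0.2493, 0.1892]
orientation: [2.154, -1.725, 0.578]
contact_force: [-0.1, -0.7, 1.9]
grip_width: 1.004
shift mm [-4.2 -0.2  1.3] turn [-0.0004  0.0015 -0.0072]
[ 0.22730149 -0.28491704 -0.49505495  0.53179411 -1.38880799 -0.11357109]
```

View pics/w1.png

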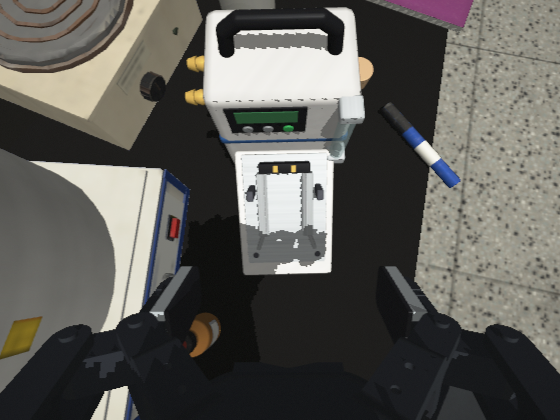

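The wrist view shows the deck straight on, with the striker posts at about (250,193) and (319,190), the rails at columns 265 and 305, and the mouth near row 235.

```bash
cat > pm.py <<'E'
from h import *
z=np.load("w1.npz");im=z["im"];W=cloud(z["d"],z["K"],z["P"])
S=np.array([.528,-.295,.1]);yaw=-77.;tilt=30.
m=np.zeros(im.shape[:2],bool);m[140:280,225:345]=1
for it in range(4):
    F=frame(yaw,tilt)@np.diag([1,-1,-1.]); Q=(W-S)@F*1000; 
    k=m&(np.abs(Q[...,2])<6)&(Q[...,0]>-55)&(Q[...,0]<45)&(np.abs(Q[...,1])>33)&(np.abs(Q[...,1])<43)
    q=Q[k];A=np.c_[q[:,:2],np.ones(len(q))];a,b,c=np.linalg.lstsq(A,q[:,2],rcond=None)[0]
    r=q[:,2]-A@[a,b,c]
    # deck side edges
    e=[]
    kk=m&(np.abs(Q[...,2])<5)
    for x in range(-40,40,5):
        s=Q[kk&(np.abs(Q[...,0]-x)<2.5)]
        if len(s)>20:e.append((x,s[:,1].min(),s[:,1].max()))
    e=np.array(e);mid=(e[:,1]+e[:,2])/2;f=np.polyfit(e[:,0],mid,1)
    kf=m&(Q[...,2]>-60)
    print(f"n{len(q)} slope {a:.4f} {b:.4f} c {c:.2f} std {r.std():.2f} mid {f[1]:.2f} yawerr {np.degrees(np.arctan(f[0])):.2f} width {np.median(e[:,2]-e[:,1]):.1f} res {np.std(mid-np.polyval(f,e[:,0])):.2f}")
    tilt+=np.degrees(np.arctan(a))*0; yaw+=np.degrees(np.arctan(f[0]))/np.cos(np.radians(30))*.9
    S=S+F@np.array([0,f[1],c])/1000
print("b = roll",b,"S",S,"yaw",yaw, "resid slope->tilt",30+np.degrees(np.arctan(a)))
F=frame(yaw,30)@np.diag([1,-1,-1.]);Q=(W-S)@F*1000
g=cv2.cvtColor(im,cv2.COLOR_RGB2GRAY)
for sg,nm in((1,"L"),(-1,"R")):
    k=m&(g<130)&(np.abs(Q[...,1]*sg-30.5)<9)&(np.abs(Q[...,0]-13)<25)&(Q[...,2]>12)&(Q[...,2]<32)
    q=Q[k];print(nm,len(q),np.percentile(q,[2,10,50,90,98],axis=0).round(1).tolist())
# housing: horizontal x' distance
X=np.r_[np.cos(np.radians(yaw)),np.sin(np.radians(yaw)),0];Yv=np.r_[-X[1],X[0],0]
D=(W-S)@X*1000;E=(W-S)@Yv*1000
k=(W[...,2]>.14)&(W[...,2]<.185)&(np.abs(E)<40)&(D>20)&(D<80);print("face x",np.percentile(D[k],[5,25,50,75]))
f=[(e,np.median(D[k&(np.abs(E-e)<4)])) for e in range(-32,40,8)];print("face yaw err",np.degrees(np.polyfit(*np.array(f).T,1)[0]))
k=(W[...,2]>.19)&(W[...,2]<.202)&(np.abs(E)<80)&(D>30)&(D<140);t=W[k];r=cv2.minAreaRect((t[:,:2]*1000).astype(np.float32));print("top",r,t[:,2].mean(),((np.array(r[0])/1000-S[:2])@X[:2])*1000,((np.array(r[0])/1000-S[:2])@Yv[:2])*1000)
np.savez("pump",S=S,yaw=yaw)
E
python3 pm.py
```

```text
n1886 slope 0.0050 0.0220 c -1.16 std 1.52 mid 1.87 yawerr 0.97 width 90.7 res 0.19
n1901 slope 0.0037 -0.0027 c -0.01 std 1.57 mid -0.40 yawerr -1.08 width 91.3 res 1.09
n1896 slope 0.0036 0.0106 c 0.00 std 1.57 mid 0.41 yawerr 1.24 width 91.1 res 0.19
n1897 slope 0.0035 -0.0041 c 0.00 std 1.57 mid -0.41 yawerr -1.23 width 91.3 res 1.09
b = roll -0.004145098431931233 S [ 0.52956412 -0.29525841  0.09898284] yaw -77.10673920611084 resid slope->tilt 30.20110205964099
L 118 [[8.3, 22.2, 12.2], [9.9, 23.1, 12.9], [15.3, 29.8, 24.9], [32.0, 32.6, 25.9], [36.1, 33.3, 26.3]]
R 92 [[9.3, -31.7, 13.0], [10.7, -31.4, 15.8], [15.2, -29.0, 24.4], [18.3, -27.2, 25.6], [18.5, -27.0, 26.1]]
face x [44.75363397 45.69841039 46.52761336 47.87683997]
face yaw err -2.668932257737406
top ((548.6868286132812, -371.332763671875), (110.82215881347656, 90.82125854492188), 14.23347282409668) 0.19534455524884758 78.42327566356909 1.665692298963779
```

```bash
cat > pm2.py <<'E'
from h import *
z=np.load("w1.npz");im=z["im"];K=z["K"];P=z["P"];d=np.load("pump.npz");S=d["S"];yaw=float(d["yaw"])
g=cv2.GaussianBlur(cv2.cvtColor(im,cv2.COLOR_RGB2GRAY),(0,0),.7).astype(float)
def ray(u,v,S,n,h=0):
    c=np.stack([(u-K[0,2])/K[0,0],-(v-K[1,2])/K[1,1],-np.ones_like(u)],-1)@P[:3,:3].T
    o=P[:3,3]; t=((S+h*n-o)@n)/(c@n); return o+c*t[:,None]
def edge(row,u0,u1):
    s=np.abs(np.diff(g[row,u0:u1]));i=s.argmax();j=slice(max(i-2,0),i+3);return u0+.5+(s[j]*np.arange(len(s))[j]).sum()/s[j].sum()
rows=np.arange(165,262,2.)
uL=np.array([edge(int(r),225,250) for r in rows]);uR=np.array([edge(int(r),325,345) for r in rows])
for it in range(3):
    F=frame(yaw,30)@np.diag([1,-1,-1.]);n=F[:,2];res=[]
    for u in(uL,uR):
        q=(ray(u,rows,S,n)-S)@F*1000
        k=np.ones(len(q),bool)
        for _ in range(5):
            f=np.polyfit(q[k,0],q[k,1],1);r=q[:,1]-np.polyval(f,q[:,0]);k=np.abs(r)<max(.7,2*np.median(np.abs(r)))
        res.append((f[1],np.degrees(np.arctan(f[0])),r[k].std(),k.sum()))
    print(np.round(res,2).tolist())
    S=S+F@[0,(res[0][0]+res[1][0])/2000,0];yaw+=(res[0][1]+res[1][1])/2/np.cos(np.radians(30))
print(S,yaw);np.savez("pump2",S=S,yaw=yaw)
# rectified deck picture, 4 px/mm, x up, y left, for plane heights 0 and 24
F=frame(yaw,30)@np.diag([1,-1,-1.]);out=[]
for h in(0,.024):
    ys,xs=np.meshgrid(np.arange(50,-50,-.25),np.arange(55,-75,-.25))
    p=S+np.stack([xs,ys,0*xs+h*1000],-1)/1000@F.T
    c=(p-P[:3,3])@P[:3,:3];u=K[0,0]*c[...,0]/-c[...,2]+K[0,2];v=-K[1,1]*c[...,1]/-c[...,2]+K[1,2]
    r=cv2.remap(im,u.astype(np.float32),v.astype(np.float32),cv2.INTER_CUBIC)[:,:,::-1].copy()
    for t in([-36,-30,30,48] if h==0 else [8.5,18]): cv2.line(r,(0,int((55-t)*4)),(30,int((55-t)*4)),(0,0,255),1)
    for t in([-46,-25.5,25.5,46] if h==0 else [-33.5,-27.5,27.5,33.5]): cv2.line(r,(int((50-t)*4),490 if h==0 else 60),(int((50-t)*4),519 if h==0 else 140),(0,0,255),1)
    out.append(r)
cv2.imwrite("pics/rect.png",np.hstack(out))
E
python3 pm2.py
```

```text
[[45.83, 0.71, 0.07, 49.0], [-44.41, 1.12, 0.05, 49.0]]
[[45.05, -0.21, 0.07, 49.0], [-45.18, 0.21, 0.05, 49.0]]
[[45.11, -0.21, 0.07, 49.0], [-45.11, 0.21, 0.05, 49.0]]
[ 0.53019608 -0.29511498  0.09898284] -76.04730500319857
```

View pics/rect.png

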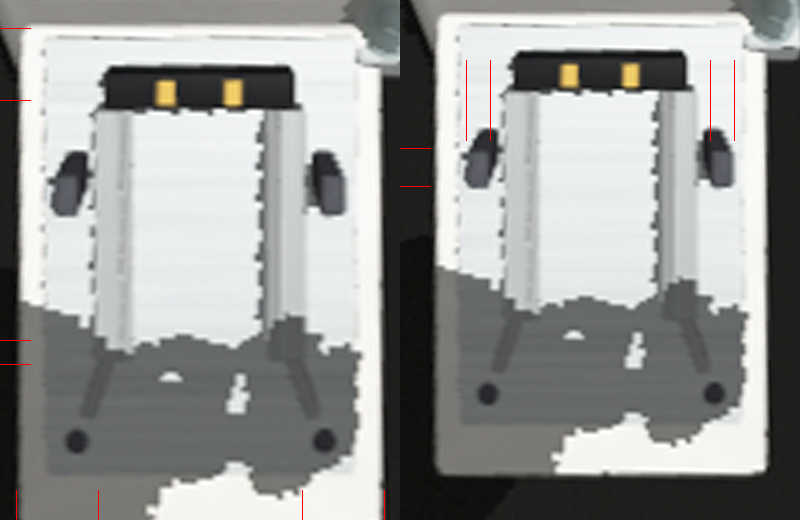

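The rectified deck shows symmetric striker posts at ±26–33.7 mm across and 8–17.5 mm along. So the seat estimate is good to about 0.5 mm across and in x. Next I look at the pack from above.

Run:
```python
from h import *
delta([.542,.012,.214],frame(-71.6));
```

```text
shift mm [-204.3  -81.5 -145. ] turn [ 0.0223 -0.5218 -0.0991]
```

```bash
python3 -m inch '[[0,0,0,-40,0,0,0],[0,-20,-8,-75,0,-0.06,-0.01],[0,-55,-20,-100,0.01,-0.18,-0.03],[0,-90,-35,-120,0.01,-0.3,-0.06],[0,-130,-50,-135,0.02,-0.42,-0.08],[0,-165,-66,-140,0.022,-0.522,-0.1],[0,-204,-81,-145,0.022,-0.522,-0.1],[0,-204,-81,-145,0.022,-0.522,-0.1],[0,-204,-81,-145,0.022,-0.522,-0.1],[0,-204,-81,-145,0.022,-0.522,-0.1]]'
cat > pk.py <<'E'
from h import *
im,d,K,P,m=cam("wrist");np.savez("w2",im=im,d=d,K=K,P=P)
cv2.imwrite("pics/w2.png",im[:,:,::-1]);o=get_obs();print(o["eef_pos"],o["orientation"],o["joint_pos"])
W=cloud(d,K,P);k=(np.abs(W[...,2]-.094)<.006)&(np.hypot(W[...,0]-.542,W[...,1]-.012)<.07)
t=W[k];print("top z",np.median(t[:,2]),cv2.minAreaRect((t[:,:2]*1000).astype(np.float32)))
hsv=cv2.cvtColor(im,cv2.COLOR_RGB2HSV)
q=cv2.inRange(hsv,(3,150,100),(18,255,255));n,l,s,ce=cv2.connectedComponentsWithStats(q)
for i in range(1,n):
    if s[i,4]>15: print("orange",s[i],ce[i].round(1),np.median(W[l==i],0).round(4))
E
python3 pk.py
```

```text
t: 2.48
eef_pos: [0.5412, 0.0115, 0.2131]
orientation: [2.549, -1.834, -0.002]
contact_force: [-0.6, -0.1, 0.6]
grip_width: 1.001
[0.54116415 0.01112486 0.21315369] [ 2.54863538e+00 -1.83565135e+00 -2.18463077e-03] [ 3.91459805e-01 -1.12142379e-01 -3.40357057e-02 -8.12121102e-04
 -1.65023697e+00 -6.91010500e-02]
top z 0.09428408908075958 ((543.302734375, 9.833732604980469), (52.258522033691406, 83.7155532836914), 18.03965950012207)
orange [269   0  36  37 607] [287.4  22.2] [ 0.5891 -0.1373  0.0559]
orange [281   0  12  10  78] [286.8   3.7] [ 0.5931 -0.1411  0.1029]
orange [257 195   4  17  61] [258.5 203.3] [0.566 0.035 0.082]
orange [312 195   4  17  58] [313.4 203.5] [0.5108 0.0167 0.0819]
```

View pics/w2.png

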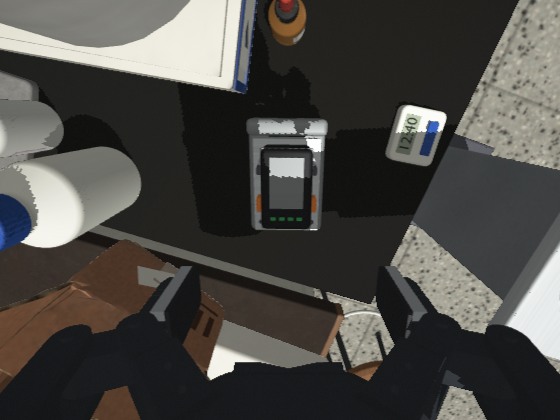

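The wrist view shows the pack at about (287,187), with its buttons at (258,203) and (313,203). The bench items are clear of the path. Next I work out the grasp.

Run:
```python
from h import *
delta([.5379,.0264,.051],frame(-71.9))
```

```text
shift mm [-15.4  -2.  162.2] turn [0.0014 0.0007 0.0065]
```

```bash
python3 -m inch '[[0,-15.4,-2,35,0.001,0,0.006],[0,-15.4,-2,70,0.001,0,0.006],[0,-15.4,-2,105,0.001,0,0.006],[0,-15.4,-2,135,0.001,0,0.006],[0,-15.4,-2,155,0.001,0,0.006],[0,-15.4,-2,162,0.001,0,0.006],[0,-15.4,-2,162,0.001,0,0.006],[0,-15.4,-2,162,0.001,0,0.006],[0,-15.4,-2,162,0.001,0,0.006]]'
python3 - <<'E'
from h import *
delta([.5379,.0264,.051],frame(-71.9))
im,d,K,P,m=cam("wrist");cv2.imwrite("pics/w3.png",im[:,:,::-1])
E
```

```text
t: 3.28
eef_pos: [0.5386, 0.0271, 0.0517]
orientation: [-2.542, 1.843, 0.001]
contact_force: [0.1, 0.1, -0.4]
grip_width: 0.999
shift mm [0.4 0.9 0.7] turn [-0.0007  0.0013  0.0002]
```

View pics/w3.png

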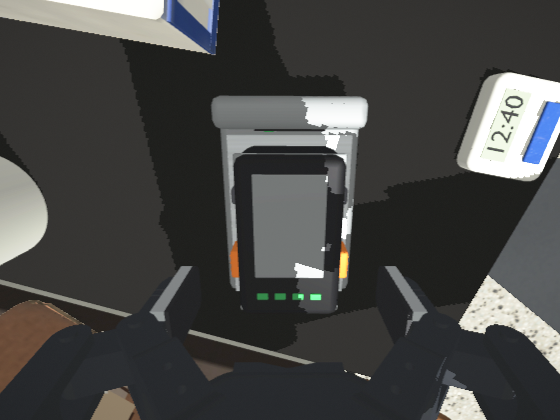

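The view shows the pack centred between the jaws, with the buttons at rows 245–275 where they were predicted (row 258). Closing now.

```bash
python3 -m inch '[[1,0,0,0,0,0,0],[1,0,0,0,0,0,0],[1,0,0,0,0,0,0],[1,0,0,0,0,0,0],[1,0,0,0,0,0,0],[1,0,0,0,0,0,0],[1,0,0,0,0,0,0],[1,0,0,0,0,0,0],[1,0,0,0,0,0,0]]'
python3 - <<'E'
from h import *
print(get_obs()["contact_force"])
delta([.5379,.0264,.051],frame(-71.9))
im,d,K,P,m=cam("wrist");cv2.imwrite("pics/w4.png",im[:,:,::-1])
E
```

```text
t: 4.08
eef_pos: [0.5379, 0.0273, 0.0501]
orientation: [2.544, -1.843, -0.003]
contact_force: [0.2, 0.2, 5.6]
grip_width: 0.586
[0.22707566 0.21049814 5.55367407]
shift mm [ 0.9  0.3 -0.9] turn [0.0013 0.0015 0.0007]
```

View pics/w4.png

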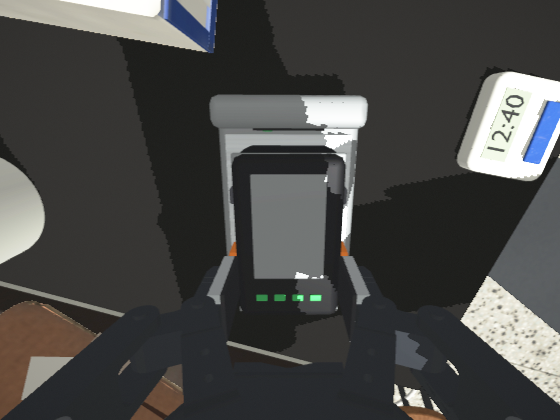

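The view shows the pads on both buttons with the opening at 0.586 (about 50 mm, flush). I start to draw the pack back gently.

```bash
python3 -m inch '[[1,-2,0,0,0,0,0],[1,-4,0,0,0,0,0],[1,-6,0,0,0,0,0],[1,-8,0,0,0,0,0],[1,-8,0,0,0,0,0]]'
```

```text
t: 4.55
eef_pos: [0.5367, 0.0302, 0.0505]
orientation: [2.538, -1.843, 0.007]
contact_force: [9.5, -17.2, 1.2]
grip_width: 0.586
```

Run:
```python
from h import *
im,d,K,P,m=cam("wrist");np.savez("w5",im=im,d=d,K=K,P=P)
cv2.imwrite("pics/w5.png",cv2.resize(im[120:330,180:400],None,fx=3.4,fy=2.85,interpolation=2)[:,:,::-1]);o=get_obs();print(o["contact_force"],o["eef_pos"])
```

```text
[  9.31383504 -17.06858441   1.07707843] [0.5366765  0.03022066 0.05045678]
```

View pics/w5.png

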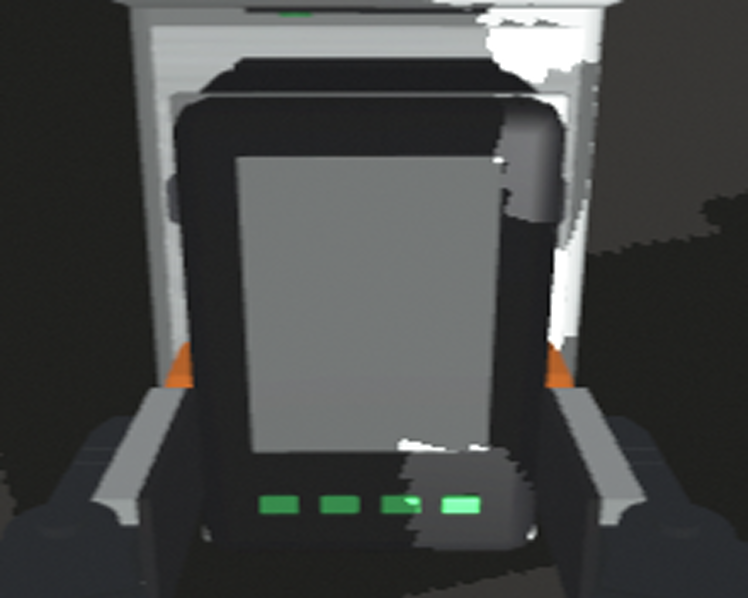

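Run:
```python
from h import *
z=np.load("w5.npz");o=get_obs();T=R.from_rotvec(o["orientation"]).as_matrix()
W=(cloud(z["d"],z["K"],z["P"])-o["eef_pos"])@T*1000
im=z["im"]
def g(x,y): u=int(180+x/3.4);v=int(120+y/2.85);print((x,y),im[v,u],W[v,u].round(1))
for p in[(170,395),(145,430),(115,490),(195,400),(190,440),(175,480),(120,505),(182,380),(180,360),(560,380),(580,400),(605,450),(555,440),(365,300),(365,120),(365,75),(280,505),(172,195)]: g(*p)
```

```text
(170, 395) [132 135 137] [ 10.7 -28.3 -43.7]
(145, 430) [131 135 136] [ 10.8 -29.7 -55.6]
(115, 490) [132 135 136] [ 10.8 -29.8 -72.3]
(195, 400) [35 35 36] [  9.1 -25.1 -42.7]
(190, 440) [38 38 39] [  6.5 -24.8 -51.5]
(175, 480) [37 37 39] [  5.7 -24.8 -62.1]
(120, 505) [152 157 157] [  9.5 -28.6 -74.4]
(182, 380) [201 109  47] [  7.5 -29.  -31.7]
(180, 360) [176  96  43] [  9.1 -30.4 -26.4]
(560, 380) [200 109  46] [  7.4  29.3 -31.5]
(580, 400) [132 135 137] [ 10.5  29.5 -45.5]
(605, 450) [132 136 136] [  9.8  29.7 -60.1]
(555, 440) [36 36 38] [  7.6  24.9 -53.6]
(365, 300) [116 119 119] [ 28.5  -0.6 -45.6]
(365, 120) [34 34 34] [ 57.4  -0.6 -45.1]
(365, 75) [29 29 31] [ 61.2  -0.7 -16.9]
(280, 505) [ 55 138  75] [-10.  -13.2 -45.4]
(172, 195) [69 70 75] [ 37.1 -32.9  -9.5]
```

Run:
```python
from h import *
for f,rv,p in(("w2",[2.54863538,-1.83565135,-.00218463],[0.54116415,0.01112486,0.21315369]),):
    z=np.load(f+".npz");T=R.from_rotvec(rv).as_matrix()
    W=(cloud(z["d"],z["K"],z["P"])-p)@T*1000
    for u,v in[(188,270),(192,269),(180,290),(165,305),(195,270),(185,300),(385,272),(395,290),(410,310)]: print(u,v,z["im"][v,u],W[v,u].round(1))
    k=(np.abs(W[...,1])<60)&(np.abs(W[...,1])>35)&(np.abs(W[...,0])<12)&(W[...,2]<20)&(W[...,2]>-120)
    q=W[k];print(np.sort(q[:,2])[-20:])
z=np.load("w5.npz");o=get_obs();T=R.from_rotvec(o["orientation"]).as_matrix()
W=(cloud(z["d"],z["K"],z["P"])-o["eef_pos"])@T*1000
for v in range(228,262,3): print(v,[(u,*z["im"][v,u],*W[v,u].astype(int)) for u in(226,230,234,237)])
```

```text
188 270 [87 89 90] [ 10.4 -45.1 -55.4]
192 269 [21 21 22] [  9.7 -44.  -53.3]
180 290 [23 23 24] [ 10.6 -43.1 -71.8]
165 305 [86 89 89] [ 10.4 -45.4 -81.3]
195 270 [21 22 23] [  9.1 -42.7 -53.2]
185 300 [21 22 23] [  3.9 -42.8 -68.7]
385 272 [21 22 23] [ 10.2  42.5 -57. ]
395 290 [19 20 21] [ 10.6  41.9 -71.9]
410 310 [20 21 22] [ 10.6  43.  -84.6]
[-47.82363479 -47.69762739 -47.68920678 -47.63943133 -47.63338999
 -47.6245391  -47.6095897  -47.60751573 -47.60563311 -47.58437372
 -47.49954113 -47.33508843 -47.28149592 -47.2580171  -47.13199436
 -47.06085424 -46.93462991 -46.89916173 -46.81782536 -46.77891768]
228 [(226, np.uint8(109), np.uint8(113), np.uint8(112), np.int64(1), np.int64(-42), np.int64(19)), (230, np.uint8(154), np.uint8(158), np.uint8(158), np.int64(3), np.int64(-39), np.int64(14)), (234, np.uint8(135), np.uint8(137), np.uint8(137), np.int64(3), np.int64(-36), np.int64(14)), (237, np.uint8(31), np.uint8(32), np.uint8(34), np.int64(26), np.int64(-24), np.int64(-43))]
231 [(226, np.uint8(108), np.uint8(112), np.uint8(111), np.int64(0), np.int64(-43), np.int64(19)), (230,
[... 3380 characters left out ...]
(10), np.int64(-30), np.int64(-43)), (230, np.uint8(132), np.uint8(135), np.uint8(137), np.int64(10), np.int64(-28), np.int64(-43)), (234, np.uint8(54), np.uint8(55), np.uint8(56), np.int64(10), np.int64(-26), np.int64(-43)), (237, np.uint8(35), np.uint8(36), np.uint8(37), np.int64(10), np.int64(-24), np.int64(-44))]
261 [(226, np.uint8(132), np.uint8(135), np.uint8(136), np.int64(10), np.int64(-29), np.int64(-46)), (230, np.uint8(132), np.uint8(135), np.uint8(136), np.int64(10), np.int64(-27), np.int64(-46)), (234, np.uint8(38), np.uint8(38), np.uint8(40), np.int64(10), np.int64(-25), np.int64(-46)), (237, np.uint8(35), np.uint8(35), np.uint8(37), np.int64(8), np.int64(-25), np.int64(-43))]
```

The depth picture shows that the real fingertips lie about 42 mm behind the reported TCP (54 mm when open). The grip only caught the top 2 mm of the pack, and the buttons are still out. I release, go about 38 mm lower and grip again.

```bash
python3 -m inch '[[0,0,0,0,0,0,0],[0,4,0,0,0,0,0],[0,6,0,0,0,0,0],[0,6,0,0,0,0,0],[0,6,0,0,0,0,0]]'
python3 - <<'E'
from h import *
delta([.5379,.0264,.013],frame(-71.9))
E
```

```text
t: 5.02
eef_pos: [0.5363, 0.0292, 0.0487]
orientation: [2.542, -1.843, -0.006]
contact_force: [0.2, -0.8, 0.6]
grip_width: 0.996
shift mm [ 3.2 -0.8 35.7] turn [0.0038 0.0023 0.0004]
```

```bash
python3 -m inch '[[0,2.5,-0.8,10,0,0,0],[0,2.5,-0.8,22,0,0,0],[0,2.5,-0.8,32,0,0,0],[0,2.5,-0.8,36,0.003,0.002,0],[0,2.5,-0.8,36,0.003,0.002,0],[0,2.5,-0.8,36,0.003,0.002,0]]' && python3 -m inch '[[1,0,0,0,0,0,0],[1,0,0,0,0,0,0],[1,0,0,0,0,0,0],[1,0,0,0,0,0,0],[1,0,0,0,0,0,0],[1,0,0,0,0,0,0],[1,0,0,0,0,0,0],[1,0,0,0,0,0,0]]'
python3 - <<'E'
from h import *
im,d,K,P,m=cam("wrist");np.savez("w6",im=im,d=d,K=K,P=P)
cv2.imwrite("pics/w6.png",im[:,:,::-1])
o=get_obs();T=R.from_rotvec(o["orientation"]).as_matrix();W=(cloud(d,K,P)-o["eef_pos"])@T*1000
k=(np.abs(W[...,1])<25)&(np.abs(W[...,2]+81)<8)&(np.abs(W[...,0]-10)<70);q=W[k]
print(o["eef_pos"],"top in tool",np.median(q[:,2]),cv2.minAreaRect(q[:,:2].astype(np.float32)))
hsv=cv2.cvtColor(im,cv2.COLOR_RGB2HSV);m=cv2.inRange(hsv,(3,150,100),(18,255,255))>0
q=W[m&(np.hypot(W[...,0],W[...,1])<60)];print("orange left",len(q),q.mean(0) if len(q) else "")
E
```

```text
t: 5.52
eef_pos: [0.5376, 0.0268, 0.0125]
orientation: [2.543, -1.843, -0.0]
contact_force: [-0.3, -0.7, 0.4]
grip_width: 0.999
t: 6.18
eef_pos: [0.5387, 0.027, 0.0144]
orientation: [-2.543, 1.843, -0.002]
contact_force: [-1.3, 0.4, 5.5]
grip_width: 0.603
[0.53874053 0.02703378 0.01438319] top in tool -79.99177258691233 ((18.98223114013672, -0.005886077880859375), (83.31497192382812, 49.982967376708984), 0.00079920026473701)
orange left 0
```

View pics/w6.png

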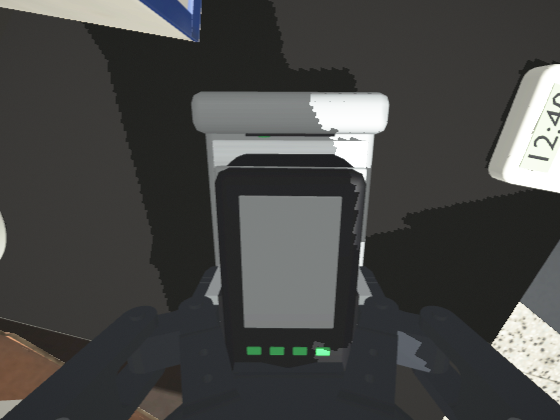

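The view shows no orange: both buttons are squeezed, and the pack is centred in the jaws (origin at tool 19, 0, −22 mm). Drawing back.

```bash
python3 -m inch '[[1,-3,0,0,0,0,0],[1,-7,0,0,0,0,0],[1,-12,0,0,0,0,0],[1,-12,0,0,0,0,0]]'
```

```text
t: 6.57
eef_pos: [0.535, 0.0386, 0.0144]
orientation: [-2.543, 1.843, -0.003]
contact_force: [-1.4, 0.6, 6.1]
grip_width: 0.6
```

```bash
python3 -m inch '[[1,-8,0,0,0,0,0],[1,-18,0,0,0,0,0],[1,-28,0,0,0,0,0],[1,-40,0,0,0,0,0],[1,-52,0,0,0,0,0],[1,-60,0,0,0,0,0],[1,-64,0,-1,0,0,0],[1,-64,0,-10,0,0,0],[1,-64,0,-30,0,0,0],[1,-64,0,-60,0,0,0]]'
python3 - <<'E'
from h import *
d=np.load("pump2.npz");F=frame(float(d["yaw"]),30);print(d["yaw"],d["S"])
im,dd,K,P,m=cam("wrist");o=get_obs();T=R.from_rotvec(o["orientation"]).as_matrix();W=(cloud(dd,K,P)-o["eef_pos"])@T*1000
k=(np.abs(W[...,1])<25)&(np.abs(W[...,2]+81)<8)&(np.abs(W[...,0]-10)<70);q=W[k]
print("top in tool",np.median(q[:,2]),cv2.minAreaRect(q[:,:2].astype(np.float32)),np.polyfit(q[:,0],q[:,2],1))
# target: pack origin at seat-frame (x,0,z); origin in tool (19,0,-22)
S=d["S"];Fp=F@np.diag([1,-1,-1.])
for x,z in((-110,60),(-84,2)):
    t=S+Fp@[x/1000,0,z/1000]-F@[.019,0,-.022];print(x,z,t);delta(t,F,o)
E
```

```text
t: 7.4
eef_pos: [0.5115, 0.0985, 0.0697]
orientation: [2.538, -1.84, -0.008]
contact_force: [1.2, 0.1, -2.9]
grip_width: 0.604
-76.04730500319857 [ 0.53019608 -0.29511498  0.09898284]
top in tool -80.77295801175408 ((18.94049835205078, 2.689250946044922), (52.21672058105469, 28.038888931274414), 46.678123474121094) [  0.17335817 -82.30977257]
-110 60 [ 0.49867743 -0.1682545   0.0673918 ]
shift mm [248.7  99.7  11.6] turn [-0.0234  0.5224  0.0703]
-84 2 [ 0.51109917 -0.21825116  0.03016233]
shift mm [300.  103.7  48.9] turn [-0.0234  0.5224  0.0703]
```

```bash
cat > tiltchk.py <<'E'
from h import *
im,dd,K,P,m=cam("wrist");o=get_obs();T=R.from_rotvec(o["orientation"]).as_matrix();W=(cloud(dd,K,P)-o["eef_pos"])@T*1000
k=(np.abs(W[...,1])<22)&(W[...,2]<-50)&(W[...,2]>-105)&(W[...,0]>-20)&(W[...,0]<75);q=W[k];w=np.ones(len(q),bool)
for _ in range(8):
    A=np.c_[q[:,:2],np.ones(len(q))];c=np.linalg.lstsq(A[w],q[w,2],rcond=None)[0];r=q[:,2]-A@c;w=np.abs(r)<max(2,2*np.median(abs(r)))
th=np.arctan(c[0]);print("n",w.sum(),len(q),"slope x %.3f y %.3f z0 %.1f"%tuple(c),"deg",np.degrees(th),"res",r[w].std())
g=q[w];s=g[:,0]*np.cos(th)+g[:,2]*np.sin(th);h=-g[:,0]*np.sin(th)+g[:,2]*np.cos(th)
print("along extents",np.percentile(s,[.5,99.5]),"h",np.median(h))
cx=np.percentile(s,[.5,99.5]).mean()
# origin: centre of top, 58 below (tool +z)
hh=np.median(h)+58
print("origin in tool x,z",cx*np.cos(th)-hh*np.sin(th),cx*np.sin(th)+hh*np.cos(th))
print(o["t"],o["contact_force"],o["torque"])
E
python3 tiltchk.py
```

```text
n 22834 25230 slope x 0.000 y -0.009 z0 -81.4 deg 0.026368640650537824 res 0.715758925780296
along extents [-17.31880688  58.62432364] h -81.4124392633521
origin in tool x,z 20.663531053802 -23.402931980114776
7.5 [ 0.73116085  0.65728961 -2.59239854] [ 0.15257904 -0.15887144 -0.00185788]
```

```bash
python3 -m inch '[[1,0,0,-40,0,0,0],[1,10,4,-80,0,0,0],[1,40,16,-100,0,0,0],[1,80,32,-105,-0.005,0.1,0.014],[1,120,48,-105,-0.01,0.2,0.028],[1,160,64,-100,-0.015,0.32,0.042],[1,195,80,-85,-0.02,0.44,0.06],[1,225,92,-60,-0.023,0.522,0.07],[1,249,100,-25,-0.023,0.522,0.07],[1,249,100,5,-0.023,0.522,0.07]]'
cat > go.py <<'E'
import sys
from h import *
d=np.load("pump2.npz");F=frame(float(d["yaw"]),30);S=d["S"];Fp=F@np.diag([1,-1,-1.]);o=get_obs()
T=R.from_rotvec(o["orientation"]).as_matrix();p=o["eef_pos"]+T@[.019,0,-.0225]
print("pack in seat frame mm",((p-S)@Fp*1000).round(1),"force in seat frame",(o["contact_force"]@Fp).round(1),"t",o["t"],"grip",round(o["grip_width"],3))
for a in sys.argv[1:]:
    x,y,z=map(float,a.split(","));print(a);delta(S+Fp@[x/1000,y/1000,z/1000]-F@[.019,0,-.0225],F,o)
E
python3 -m inch '[[1,0,0,0,0,0,0],[1,0,0,0,0,0,0]]' ; python3 go.py -110,0,60 -86,0,1.5; python3 tiltchk.py
```

```text
t: 8.33
eef_pos: [0.4943, -0.171, 0.0645]
orientation: [2.173, -1.699, 0.573]
contact_force: [0.7, 1.5, -3.7]
grip_width: 0.607
t: 8.5
eef_pos: [0.4952, -0.1695, 0.0667]
orientation: [2.172, -1.696, 0.573]
contact_force: [1.4, 0.5, -2.0]
grip_width: 0.602
pack in seat frame mm [-110.    -3.4   59.7] force in seat frame [-1.1  1.5 -1.7] t 8.5 grip 0.602
-110,0,60
shift mm [ 0.1 -3.7 -0.3] turn [0.0081 0.0008 0.0033]
-86,0,1.5
shift mm [24.1 -4.1 58.2] turn [0.0081 0.0008 0.0033]
n 22690 25342 slope x 0.002 y -0.018 z0 -77.7 deg 0.12948922217830236 res 0.7372733359467103
along extents [-18.46749608  57.09386362] h -77.76144062522297
origin in tool x,z 19.357795527350124 -19.7177421433802
8.55 [ 1.28875895  0.80621224 -2.76250802] [1.83836829 0.38622523 0.04628185]
```

```bash
python3 -m inch '[[1,12,-4,30,0.008,0.001,0.003],[1,24,-4,45,0.008,0.001,0.003],[1,24,-4,50,0.008,0.001,0.003],[1,24,-4,50,0.008,0.001,0.003],[1,24,-4,50,0.008,0.001,0.003],[1,24,-4,50,0.008,0.001,0.003]]';  python3 tiltchk.py;python3 go.py -86,0,9 -86,0,1.5
python3 - <<'E'
from h import *
im,d,K,P,m=cam("wrist");np.savez("w7",im=im,d=d,K=K,P=P)
cv2.imwrite("pics/w7.png",im[:,:,::-1])
E
```

```text
t: 9.05
eef_pos: [0.5129, -0.2111, 0.0387]
orientation: [2.179, -1.702, 0.59]
contact_force: [0.1, -0.5, -3.6]
grip_width: 0.599
n 22759 25168 slope x 0.001 y -0.003 z0 -80.5 deg 0.0847178799044393 res 0.7100415349735661
along extents [-17.42699295  58.29104932] h -80.5368779975065
origin in tool x,z 20.465328999118267 -22.506642454374138
9.1 [-0.34802137 -0.45001414 -3.9110691 ] [ 1.926903    0.49264612 -0.04685222]
pack in seat frame mm [-85.5   3.1  12.9] force in seat frame [-1.6 -0.4 -3.6] t 9.1 grip 0.598
-86,0,9
shift mm [-0.5  3.3  3.9] turn [-0.0071 -0.0002 -0.001 ]
-86,0,1.5
shift mm [-0.5  3.4 11.4] turn [-0.0071 -0.0002 -0.001 ]
```

View pics/w7.png

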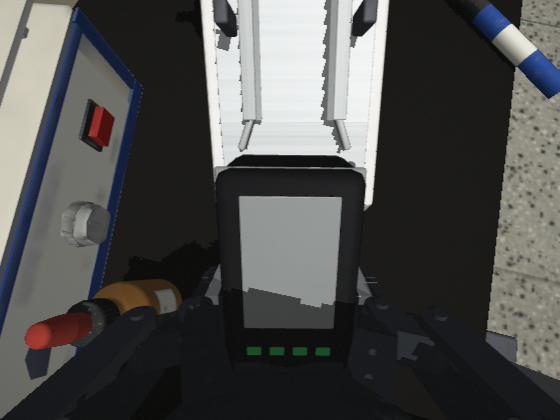

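The view shows the pack lined up just below the rail mouth (rails centred near column 296, pack near 291). I measure that sideways offset directly in this image.

```bash
cat > rel.py <<'E'
from h import *
def rel(im,d,K):
    P=np.array(camera_model("wrist")["tool_from_camera"]);W=cloud(d,K,P)*1000
    g=cv2.GaussianBlur(cv2.cvtColor(im,cv2.COLOR_RGB2GRAY),(0,0),.7).astype(float)
    m=np.zeros(d.shape,bool);m[20:150,215:232]=1;m[20:150,358:372]=1
    q=W[m];w=np.ones(len(q),bool)
    for _ in range(10):
        A=np.c_[q[:,:2],np.ones(len(q))];c=np.linalg.lstsq(A[w],q[w,2],rcond=None)[0];r=q[:,2]-A@c;w=np.abs(r)<max(1.5,2*np.median(abs(r)))
    print("deck plane in tool: slope x %.4f y %.4f z0 %.1f"%tuple(c),w.mean())
    n=np.r_[-c[0],-c[1],1];n0=n
    def edges(rows,l,r_,pt,n):
        out=[]
        for v in rows:
            for lo,hi in(l,r_):
                s=np.abs(np.diff(g[v,lo:hi]));i=s.argmax();j=np.arange(max(i-2,0),min(i+3,len(s)));u=lo+.5+(s[j]*j).sum()/s[j].sum()
                e=np.array([(u-K[0,2])/K[0,0],-(v-K[1,2])/K[1,1],-1])@P[:3,:3].T;o=P[:3,3]*1000
                out.append(o+e*((pt-o)@n)/(e@n))
        return np.array(out)
    E=edges(range(40,140,4),(200,235),(355,395),np.r_[0,0,c[2]],n)
    L,Rr=E[::2],E[1::2]
    fl,fr=[np.polyfit(a[:,0],a[:,1],1) for a in(L,Rr)]
    mid=(fl+fr)/2;print("deck width",(fr-fl)[1]+(fr-fl)[0]*90,"centre slope",mid[0],"y at x=45 %.2f, 100 %.2f"%(np.polyval(mid,45),np.polyval(mid,100)),"edge std",np.std(L[:,1]-np.polyval(fl,L[:,0])),np.std(Rr[:,1]-np.polyval(fr,Rr[:,0])))
    # pack: top plane z=-80.3 edges of body (dark) vs surroundings not clean; use label rectangle (grey) on the top
    E=edges(range(205,285,4),(230,248),(330,350),np.r_[0,0,-80.3],np.r_[0,0,1.])
    fl,fr=[np.polyfit(a[:,0],a[:,1],1) for a in(E[::2],E[1::2])];mid=(fl+fr)/2
    print("label width",np.polyval(fr-fl,20),"slope",mid[0],"y at 20 %.2f"%np.polyval(mid,20))
if __name__=="__main__":
    z=np.load("w7.npz");rel(z["im"],z["d"],z["K"])
    for _ in range(4):
        im,d=get_image("wrist");o=get_obs();print(o["eef_pos"],o["orientation"].round(4))
E
python3 rel.py; python3 go.py -86,0,9 -86,0,1.5
```

```text
deck plane in tool: slope x -0.0134 y -0.0083 z0 -9.5 0.7354838709677419
deck width 88.57987984359085 centre slope -0.0028222311322672563 y at x=45 3.04, 100 2.89 edge std 0.04071151484746546 0.028896583512031688
label width 33.95535615900571 slope 0.010063561438437195 y at 20 0.17
[ 0.51225469 -0.21127248  0.03773351] [ 2.1785 -1.7016  0.589 ]
[ 0.51204633 -0.21139671  0.0374659 ] [ 2.1782 -1.7016  0.5885]
[ 0.51187471 -0.21155167  0.03723539] [ 2.178  -1.7015  0.5881]
[ 0.51172238 -0.21170594  0.03704935] [ 2.1777 -1.7015  0.5877]
pack in seat frame mm [-85.9   2.1  11.6] force in seat frame [-2.8 -0.  -3.8] t 9.35 grip 0.601
-86,0,9
shift mm [-0.1  2.2  2.6] turn [-0.005   0.     -0.0006]
-86,0,1.5
shift mm [-0.1  2.2 10.1] turn [-0.005   0.     -0.0006]
```

```bash
python3 -m inch '[[1,0,0,0,0,0,0],[1,0,0,0,0,0,0],[1,0,0,0,0,0,0],[1,0,0,0,0,0,0],[1,0,0,0,0,0,0],[1,0,0,0,0,0,0],[1,0,0,0,0,0,0],[1,0,0,0,0,0,0],[1,0,0,0,0,0,0],[1,0,0,0,0,0,0]]'; python3 go.py -86,0,9 -80,0,1.5
```

```text
t: 10.18
eef_pos: [0.5115, -0.2121, 0.0367]
orientation: [2.177, -1.702, 0.587]
contact_force: [0.6, 0.3, -4.9]
grip_width: 0.6
pack in seat frame mm [-85.9   1.7  11.1] force in seat frame [-2.6  0.6 -4.2] t 10.1833 grip 0.6
-86,0,9
shift mm [-0.1  1.9  2.1] turn [-0.0042  0.0001 -0.0008]
-80,0,1.5
shift mm [5.9 1.9 9.6] turn [-0.0042  0.0001 -0.0008]
```

```bash
python3 -m inch '[[1,0,1.8,3,-0.004,0,0],[1,0,1.8,6,-0.004,0,0],[1,2,1.8,9,-0.004,0,0],[1,2,1.8,9,-0.004,0,0],[1,2,1.8,9,-0.004,0,0],[1,2,1.8,9,-0.004,0,0],[1,2,1.8,9,-0.004,0,0],[1,2,1.8,9,-0.004,0,0],[1,2,1.8,9,-0.004,0,0],[1,2,1.8,9,-0.004,0,0]]'; python3 go.py -74,0,1.2 -60,0,1; python3 tiltchk.py
```

```text
t: 11.02
eef_pos: [0.5113, -0.2185, 0.03]
orientation: [2.174, -1.701, 0.583]
contact_force: [0.1, 0.8, -3.5]
grip_width: 0.599
pack in seat frame mm [-83.8   0.1   2.2] force in seat frame [-2.4  0.3 -2.6] t 11.0167 grip 0.599
-74,0,1.2
shift mm [9.8 0.2 1. ] turn [-0.0004  0.     -0.0008]
-60,0,1
shift mm [23.8  0.1  1.2] turn [-0.0004  0.     -0.0008]
n 22778 25201 slope x 0.002 y -0.004 z0 -80.3 deg 0.0891528512625819 res 0.7126285122969132
along extents [-17.46917374  58.18340987] h -80.35835714503526
origin in tool x,z 20.39188325380817 -22.32665419572817
11.0667 [-0.22081435  0.36060811 -2.63338485] [1.96560545 0.46817455 0.02333906]
```

Aligned. Sliding in slowly.

```bash
python3 -m inch '[[1,4,0,0.5,0,0,0],[1,8,0,1,0,0,0],[1,12,0,1,0,0,0],[1,16,0,1,0,0,0],[1,20,0,1,0,0,0],[1,24,0,1,0,0,0],[1,24,0,1,0,0,0],[1,24,0,1,0,0,0]]'; python3 go.py -40,0,1
```

```text
t: 11.73
eef_pos: [0.517, -0.2395, 0.0421]
orientation: [2.174, -1.702, 0.585]
contact_force: [0.1, 2.2, 1.0]
grip_width: 0.599
pack in seat frame mm [-58.9   0.6   1.8] force in seat frame [-1.3  0.6  2. ] t 11.7333 grip 0.599
-40,0,1
shift mm [18.9  0.6  0.8] turn [-0.0013 -0.001  -0.0014]
```

```bash
python3 -m inch '[[1,3,0,0,0,0,0],[1,7,0.3,0,0,0,0],[1,11,0.3,0,0,0,0],[1,15,0.3,0,0,0,0],[1,19,0.3,0,0,0,0],[1,23,0.3,0,0,0,0],[1,23,0.3,0,0,0,0]]'; python3 go.py -20,0,1
```

```text
t: 12.32
eef_pos: [0.5217, -0.2586, 0.0536]
orientation: [2.175, -1.702, 0.585]
contact_force: [0.9, 1.6, 2.8]
grip_width: 0.604
pack in seat frame mm [-36.1   0.5   1.9] force in seat frame [0.2 1.2 3. ] t 12.3167 grip 0.604
-20,0,1
shift mm [16.1  0.5  0.9] turn [-0.0019 -0.0006 -0.0011]
```

```bash
python3 -m inch '[[1,4,0,0,0,0,0],[1,8,0,0,0,0,0],[1,12,0,0,0,0,0],[1,16,0,0,0,0,0],[1,20,0,0,0,0,0],[1,24,0,0,0,0,0],[1,28,0,0,0,0,0],[1,28,0,0,0,0,0],[1,28,0,0,0,0,0]]'; python3 go.py 0,0,1
```

```text
t: 13.07
eef_pos: [0.5275, -0.2822, 0.0676]
orientation: [2.174, -1.701, 0.586]
contact_force: [1.2, 2.0, 4.0]
grip_width: 0.6
pack in seat frame mm [-8.2  0.4  2. ] force in seat frame [0.6 1.6 4.3] t 13.0667 grip 0.6
0,0,1
shift mm [8.1 0.5 1. ] turn [-0.0018 -0.0012 -0.0011]
```

```bash
python3 -m inch '[[1,2,0,0,0,0,0],[1,4,0,0,0,0,0],[1,6,0,0,0,0,0],[1,6,0,0,0,0,0]]'; python3 go.py;  python3 -m inch '[[1,1,0,0,0,0,0],[1,2,0,0,0,0,0],[1,2,0,0,0,0,0]]'; python3 go.py;python3 -m inch '[[1,1,0,0,0,0,0],[1,1.5,0,0,0,0,0],[1,1.5,0,0,0,0,0]]'; python3 go.py
```

```text
t: 13.4
eef_pos: [0.5287, -0.2867, 0.0703]
orientation: [2.175, -1.701, 0.585]
contact_force: [-1.0, 6.5, 5.2]
grip_width: 0.598
pack in seat frame mm [-2.7  0.5  1.9] force in seat frame [-3.   0.6  7.8] t 13.4 grip 0.598
t: 13.65
eef_pos: [0.5291, -0.2882, 0.0713]
orientation: [2.175, -1.701, 0.585]
contact_force: [-1.9, 8.2, 5.5]
grip_width: 0.604
pack in seat frame mm [-0.9  0.5  2. ] force in seat frame [-4.5  0.1  8.9] t 13.65 grip 0.604
t: 13.9
eef_pos: [0.5294, -0.2894, 0.0719]
orientation: [2.176, -1.701, 0.585]
contact_force: [-1.7, 8.7, 5.9]
grip_width: 0.6
pack in seat frame mm [0.5 0.5 2. ] force in seat frame [-4.7  0.5  9.5] t 13.9 grip 0.6
```

```bash
python3 -m inch '[[1,0.7,0,0,0,0,0],[1,1.5,0,0,0,0,0],[1,1.5,0,0,0,0,0]]'; python3 go.py;  python3 -m inch '[[1,1,0,0,0,0,0],[1,1.5,0,0,0,0,0],[1,1.5,0,0,0,0,0]]'; python3 go.py; python3 tiltchk.py
```

```text
t: 14.15
eef_pos: [0.5296, -0.2902, 0.0724]
orientation: [2.176, -1.701, 0.584]
contact_force: [-5.1, 12.6, 6.4]
grip_width: 0.6
pack in seat frame mm [1.5 0.5 1.9] force in seat frame [-8.4 -1.9 12.3] t 14.15 grip 0.6
t: 14.4
eef_pos: [0.5296, -0.2902, 0.0724]
orientation: [2.178, -1.701, 0.582]
contact_force: [-10.3, 25.3, 8.3]
grip_width: 0.604
pack in seat frame mm [1.5 0.5 1.9] force in seat frame [-19.3  -3.9  20.8] t 14.4 grip 0.604
n 22678 25161 slope x -0.001 y -0.004 z0 -80.4 deg -0.030912602358841208 res 0.7128443317972185
along extents [-17.37622361  58.12176656] h -80.40788103245154
origin in tool x,z 20.36067885741232 -22.418869424563304
14.45 [-10.37885722  25.0088076    8.59907909] [ 6.856479    2.87317205 -0.74254006]
```

The pack is against the end stop (−19 N, no further movement). I open the gripper while holding that push.

```bash
python3 -m inch '[[0,0,0,0,0,0,0],[0,0,0,0,0,0,0],[0,0,0,0,0,0,0],[0,0,0,0,0,0,0],[0,0,0,0,0,0,0]]'; python3 go.py
cat > chk.py <<'E'
from h import *
im,d,K,P,m=cam("wrist");d0=np.load("pump2.npz");F=frame(float(d0["yaw"]),30)@np.diag([1,-1,-1.]);W=cloud(d,K,P)
Q=(W-d0["S"])@F*1000;o=get_obs();np.savez("w8",im=im,d=d,K=K,P=P)
k=(np.abs(Q[...,2]-58)<5)&(np.abs(Q[...,0])<60)&(np.abs(Q[...,1])<28);q=Q[k]
A=np.c_[q[:,:2],np.ones(len(q))];print("top plane",np.linalg.lstsq(A,q[:,2],rcond=None)[0].round(3),"x",np.percentile(q[:,0],[.5,99.5]),"y",np.percentile(q[:,1],[.5,99.5]))
hsv=cv2.cvtColor(im,cv2.COLOR_RGB2HSV);mm=cv2.inRange(hsv,(3,130,80),(18,255,255));n,l,s,c=cv2.connectedComponentsWithStats(mm)
for i in range(1,n):
    q=Q[l==i]
    if s[i,4]>8 and np.abs(np.median(q,0)).max()<70: print("orange",s[i],np.median(q,0).round(1),np.abs(q[:,1]).max().round(1))
E
python3 chk.py
```

```text
t: 14.87
eef_pos: [0.529, -0.293, 0.0726]
orientation: [2.173, -1.702, 0.583]
contact_force: [0.7, -0.8, -0.3]
grip_width: 1.0
pack in seat frame mm [ 3.8 -0.7  0.8] force in seat frame [ 0.7  0.5 -0.8] t 14.8667 grip 1.0
top plane [-1.5000e-02 -0.0000e+00  5.9503e+01] x [-33.00135784  39.81692068] y [-25.92334647  24.78794714]
orange [213 289  11  45 290] [-18.2  29.1  47.2] 44.8
orange [353 290  11  43 309] [-16.9 -30.   47.3] 32.7
```

Both buttons are out again. Backing off square to the deck, then checking.

```bash
python3 -m inch '[[0,-3,0,-15,0,0,0],[0,-4,0,-40,0,0,0],[0,-4,0,-75,0,0,0],[0,-4,0,-110,0,0,0],[0,-4,0,-130,0,0,0],[0,-4,0,-130,0,0,0],[0,-4,0,-130,0,0,0],[0,-4,0,-130,0,0,0],[0,-4,0,-130,0,0,0],[0,-4,0,-130,0,0,0]]'; python3 chk.py
python3 - <<'E'
from h import *
z=np.load("w8.npz");P=z["P"];K=z["K"];d0=np.load("pump2.npz");S=d0["S"];F=frame(float(d0["yaw"]),30)@np.diag([1,-1,-1.])
W=cloud(z["d"],K,P);Q=(W-S)@F*1000
g=cv2.cvtColor(z["im"],cv2.COLOR_RGB2GRAY)
for sg in(1,-1):   # things beside the pack: posts and noses, by |y| 27..36
    k=(Q[...,1]*sg>27.5)&(Q[...,1]*sg<36)&(Q[...,2]>12)&(Q[...,2]<29)&(Q[...,0]>0)&(Q[...,0]<45)&(g<140);q=Q[k]
    print("side",sg,len(q),[(x,int((np.abs(q[:,0]-x)<2).sum()),(np.median(q[np.abs(q[:,0]-x)<2][:,1:],0).round(1).tolist() if (np.abs(q[:,0]-x)<2).any() else None)) for x in range(6,42,4)])
print(get_obs()["contact_force"])
cv2.imwrite("pics/w8.png",cv2.resize(z["im"][100:330,170:410],None,fx=3,fy=2.6)[:,:,::-1])
im,d=get_image("side");np.savez("side2",im=im,d=d)
b=cv2.resize(im[140:300,200:320],None,fx=3,fy=3,interpolation=2);a=cv2.resize(z["im"][130:330,190:390],None,fx=2.2,fy=2.2,interpolation=2);c=np.zeros((480,800,3),np.uint8);c[:480,:360]=b;c[:440,360:800]=a
cv2.imwrite("pics/final.png",c[:,:,::-1])
E
```

```text
t: 15.75
eef_pos: [0.5122, -0.2268, 0.1821]
orientation: [2.173, -1.701, 0.581]
contact_force: [0.2, 0.1, 0.4]
grip_width: 1.001
top plane [-4.0000e-03 -1.0000e-03  5.9347e+01] x [-41.77514215  39.28223965] y [-26.54351143  24.71196373]
orange [249 199   7  23 126] [-19.6  28.4  47.1] 37.0
orange [320 199   6  22 115] [-18.  -29.2  47.5] 31.6
side 1 75 [(6, 0, None), (10, 21, [30.5, 25.3]), (14, 29, [31.1, 25.2]), (18, 20, [30.6, 24.5]), (22, 4, [29.3, 24.4]), (26, 1, [29.1, 25.4]), (30, 0, None), (34, 0, None), (38, 0, None)]
side -1 32 [(6, 0, None), (10, 10, [-31.4, 25.0]), (14, 14, [-31.9, 25.3]), (18, 8, [-32.2, 24.9]), (22, 0, None), (26, 0, None), (30, 0, None), (34, 0, None), (38, 0, None)]
[-0.19788253 -0.65260005  0.09742569]
```

```bash
python3 -m inch '[[0,0,0,-30,0,0,0],[0,0,0,-60,0,0,0],[0,0,0,-60,0,0,0],[0,0,0,-60,0,0,0],[0,0,0,-60,0,0,0],[0,0,0,-60,0,0,0],[0,0,0,-60,0,0,0],[0,0,0,-60,0,0,0],[0,0,0,-60,0,0,0],[0,0,0,-60,0,0,0]]'; python3 chk.py
python3 - <<'E'
from h import *
a=np.load("side.npz");im,d=get_image("side");A=cloud(a["d"],a["K"],a["P"]);B=cloud(d,a["K"],a["P"])
df=(np.abs(im.astype(int)-a["im"]).max(2)>50).astype(np.uint8);n,l,s,c=cv2.connectedComponentsWithStats(cv2.morphologyEx(df,cv2.MORPH_OPEN,np.ones((2,2))))
for i in range(1,n):
    if s[i,4]>15: print("changed",s[i],A[l==i].mean(0).round(2),B[l==i].mean(0).round(2))
E
```

```text
t: 16.68
eef_pos: [0.5054, -0.1973, 0.235]
orientation: [2.174, -1.701, 0.583]
contact_force: [0.0, -1.0, -0.6]
grip_width: 0.999
top plane [-5.0000e-03 -1.0000e-03  5.9274e+01] x [-42.72726466  39.63517831] y [-26.74166694  24.60412896]
orange [257 183   6  19  88] [-20.8  28.6  46.9] 35.7
orange [314 183   6  18  81] [-18.8 -29.1  47.6] 32.0
changed [355   0  14  21 113] [ 0.31 -0.41  0.62] [ 0.54 -2.15  0.04]
changed [ 385    0   40   49 1052] [ 0.21 -0.59  0.53] [ 0.27 -2.17 -0.02]
changed [ 300    7   65   64 1561] [ 0.38 -0.35  0.58] [ 0.62 -1.5   0.13]
changed [371  20  14   9  62] [ 0.28 -0.45  0.58] [ 0.43 -2.01  0.01]
changed [349  30  43  28 549] [ 0.26 -0.25  0.61] [ 0.42 -1.82 -0.  ]
changed [ 377   58  129   77 3744] [ 0.16 -0.17  0.53] [ 0.12 -2.16 -0.52]
changed [ 210   70   57  111 2236] [ 0.78 -0.76  0.1 ] [0.44 0.05 0.59]
changed [358  72  16   9  93] [ 0.27 -0.22  0.55] [ 0.39 -1.38  0.  ]
changed [210  77   8  13  37] [ 0.91 -0.84  0.15] [0.49 0.02 0.62]
changed [250 119  21  30 502] [ 0.62 -0.58  0.14] [0.41 0.01 0.53]
changed [473 130  17  11  45] [0.06 0.04 0.
[... 1036 characters left out ...]
6] [0.05 0.13 0.43] [-0.   -0.09  0.2 ]
changed [204 270  34  49 951] [0.52 0.03 0.07] [0.53 0.01 0.04]
changed [230 271   8   6  39] [ 0.53 -0.06  0.05] [ 0.52 -0.04  0.07]
changed [461 275  44  46 385] [-0.06 -0.01  0.21] [-0.12 -0.22  0.01]
changed [271 288  21   9  99] [ 0.39 -0.06  0.01] [ 0.39 -0.06  0.01]
changed [447 294  13   9  49] [0.04 0.14 0.36] [0.02 0.02 0.23]
changed [219 296  10   5  25] [0.51 0.04 0.07] [0.52 0.02 0.04]
changed [441 306  12  10  44] [0.05 0.14 0.33] [0.03 0.07 0.24]
changed [439 323  12   9  47] [0.04 0.13 0.27] [0.02 0.07 0.2 ]
changed [413 374   7  11  51] [0.04 0.09 0.01] [0.04 0.09 0.01]
changed [421 379  31  20 389] [-0.    0.1   0.02] [0.   0.12 0.05]
```

```bash
python3 -c "
from rig import job_done;print(job_done())"
```

```text
the job is handed in; nothing more can be done
None
```

I took the pack off the charger, slid it up the pump's dovetail to the end stop, released it there and backed the gripper clear. I handed the job in after about 17 s of robot time. No verdict is reported.

**Mended on the way:** The first grip caught only the top 2 mm of the pack, because the real fingertips lie about 42 mm behind the reported TCP. I saw this in the wrist depth image after a roughly 20 N tug failed to move the pack. I released, went 36 mm lower and gripped the buttons properly, and the pack then drew back freely.

**Last checks:**
- **Home:** the pack stopped at the end stop with 19 N of push before I let go. It now sits about 1.5 mm down the slope from my measured seat, which is within the locked play, and about 1 mm off centre across.
- **Level and at rest:** its top is parallel to the deck to about 0.005 rad. Two pictures 0.9 s apart agree to 0.3 mm along the slope, so it is not sliding back.
- **Catches:** both orange buttons stand out again, at about 32 mm from the centre line on the right. The left read 36–37 mm, which edge pixels inflate. The noses themselves could not be seen clearly, so the lock is inferred from the buttons and from the pack not sliding back.
- **Robot:** it touches nothing, and the wrist force reads about zero.

**Disagreements and gaps:**
- **Height:** the pack's top reads 1.3 mm high against my measured seat, but that seat itself measured 1 mm low (99 mm instead of 100 mm).
- **Bystanders:** I only compared the side picture before and after. The timer had not moved. The arm hides the dropper and others in the later picture, so I could not confirm those, but I felt no unexpected contact.
- **Last picture:** the viewer's limit kept me from viewing the final image, so the last checks are numbers only.

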